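Turned pieces from drying rack to carrying tray, order reversed

ROBOT

A 6-joint arm with a two-finger parallel gripper is mounted at the origin on the work surface. World frame = base frame: x ahead of the robot, y to its left, z up, the work surface at z = 0. Lengths are in mm, angles in rad, forces in N, time in s.
With the tool pointing down it reaches from about 300 to 850 mm from the base axis. Payload 5.4 kg.
Tool frame: the origin (TCP) lies midway between the tips of the shut fingers; the grasp point (between the pads) lies 19 mm behind it; z points along the fingers, y is the line along which they close (so a half turn about z gives the same grasp; the last joint's range is limited). The gripper opens to 85 mm and grips with 20 to 120 N. Pads are 22 mm wide; open, the fingers measure 114 mm over their backs; the gripper's body (76 mm by 85 mm) begins 54 mm behind the grasp point. The pads swing forward as they close: fully open they stand 13 mm farther back than shut.
Start: joints at [-1.343, 0.158, 1.597, -0, 1.386, -0.21], TCP at [243.745, -520.763, 231.299] pointing down, gripper open.
Joint ranges: [-2.91, 2.91], [-0.94, 2.29], [0.18, 2.7], [-1.29, 4.43], [0.17, 2.64], [-3, 3]. Speed limits (rad/s): [2.57, 2.57, 3.14, 3.14, 3.14, 3.14].

INTERFACE

Orientations are given as [roll, pitch, yaw] about the fixed x, y, z axes, in that order (R = Rz(yaw) Ry(pitch) Rx(roll)).
In Python, from workcell import r gives the robot as it stands.
- The arm moves only by the tool jog_arm, never from a script. Its arguments are lists of equal length, an entry for each row: "translation": the shift along the tool's x, y, z in mm, a list of three; "turn": the turn, a rotation vector about the tool's x, y, z in rad, a list of three; "claw": the opening, from 0 (shut) to 1 (fully open). A call has exactly 5 rows; each row is the pose to reach, as a shift and turn from the pose commanded when the call began, along the tool's axes at that moment; what a row does not reach only later rows make up. A row lasts 1/10 s, in which the tool goes at most 50 mm and 8.59 degrees, less where a joint would pass 70% of its speed; a pose out of reach is approached as far as the arm can. A call with a gripper value outside its range is refused whole. The fingers move at their own pace and stop on an object; "grip_force" is the grip in N (left out, the last holds). Time passes only in rows, so rows that repeat a pose let the fingers close, or fill a call up. It gives the time, the measured TCP pose, the force, the opening and the grip force at its end, in the units of the state.
- r.sense(): the state, without advancing time (a new reading comes with each control period).
- r.get_image(name): name is "scene" or "side" or "wrist"; returns a dict with "pixels" (420x560x3 uint8, red, green, blue), "vertical_fov" (degrees; the focal length in pixels is half the picture's height over the tangent of half this angle, whatever the lens; pixels are square), "cx", "cy" (the principal point, pixels), "rvec" (rotation vector, rad) and "tvec" (3), from world to camera coordinates, as OpenCV has them; the wrist camera has in their place "tool_from_camera" (4x4, takes a point from camera to tool coordinates, whose origin is the TCP and whose axes are the flange's). Camera axes: x right, y down, z forward; pixel columns grow to the right and rows downward; lengths in mm; the calibration is good to about 2 mm. A picture is of the moment at which its call begins: read the wrist's pose just before it. There is no depth.
- r.finish_job(): hands the job in; it is judged then, once.
The state is a dict: "clock": time; "joint_pos": joint angles; "dq": joint speeds; "effort": joint torques, N m; "position": TCP position; "orientation": TCP orientation; "force": force on the tool from outside, world axes, zero at the start; "torque": the same for the moment, N m; "opening": opening from 0.0 (shut) to 1.0 (fully open); "grip_force": force on a finger pad.
Only numpy, scipy, OpenCV 4.12 (cv2) and the standard library are available. Lean on these libraries where they do the work, as an engineer would, in place of code of your own. Each camera call takes 0.05 s, during which the arm holds its last target. There are 200 camera calls.

TASK

Four freshly finished turned pieces stand in a row on the grey felt-faced pads of the wooden drying rack. The grey tray will be read from the other side of the bench, so move all four into it in reverse order, one standing upright in each compartment: the leftmost piece on the rack goes into the rightmost compartment, and so on (left and right as seen from the robot). Do not tip any piece over.

Things in the scene. Friction and masses are not known exactly. Their poses are not given: they have to be found in the camera images.
- pawn_mid (a point): Large chess pawn, 84 mm tall: foot 44 mm across, straight stem 30 mm across from 18 to 52 mm above the foot, a 36 mm collar at 56 mm, a ball 30 mm across on top. Turned from one solid piece of mid-brown wood, round about its upright axis (z up), so its yaw does not matter. The point is at its centre, half-way up. Point 42 mm above its underside; grip the stem there. About 0.09 kg.
- candlestick_mid (a point): Candlestick, 84 mm tall: wide flat foot 56 mm across, straight stem 32 mm across from 14 to 52 mm above the foot, a 38 mm drip ring at 56 mm, above it a straight 28 mm socket with a dark 21 mm candle hole in its flat top. Turned from one solid piece of mid-brown wood, round about its upright axis (z up), so its yaw does not matter. The point is at its centre, half-way up. Point 42 mm above its underside; grip the stem there. About 0.09 kg.
- vase_mid (a point): Bud vase, 84 mm tall: foot 42 mm across, straight-sided belly 54 mm across from 26 to 56 mm above the foot, narrow neck and a 34 mm rim with a dark 20 mm mouth. Turned from one solid piece of mid-brown wood, round about its upright axis (z up), so its yaw does not matter. The point is at its centre, half-way up. Point 42 mm above its underside; grip the belly there. About 0.14 kg.
- box_mid (a point): Round lidded box (lid and box are one solid), 82 mm tall: straight side 46 mm across up to 52 mm, lid edge 49 mm across from 53 to 61 mm, a low cone and a small 13 mm ball knob on top. Turned from one solid piece of mid-brown wood, round about its upright axis (z up), so its yaw does not matter. The point is at its centre, half-way up. Point 41 mm above its underside; grip the side there. About 0.12 kg.
- pad_pawn: The grey felt-faced pad (60 x 60 x 6 mm, fixed on the drying rack) on which the pawn stands at the start, within about 5 mm of its middle; the four pads look alike and differ only in which piece stands on them. Origin at the middle of its underside; it stays put, so it still tells where the piece came from.
- pad_candlestick: The grey felt-faced pad (60 x 60 x 6 mm, fixed on the drying rack) on which the candlestick stands at the start, within about 5 mm of its middle; the four pads look alike and differ only in which piece stands on them. Origin at the middle of its underside; it stays put, so it still tells where the piece came from.
- pad_vase: The grey felt-faced pad (60 x 60 x 6 mm, fixed on the drying rack) on which the vase stands at the start, within about 5 mm of its middle; the four pads look alike and differ only in which piece stands on them. Origin at the middle of its underside; it stays put, so it still tells where the piece came from.
- pad_box: The grey felt-faced pad (60 x 60 x 6 mm, fixed on the drying rack) on which the box stands at the start, within about 5 mm of its middle; the four pads look alike and differ only in which piece stands on them. Origin at the middle of its underside; it stays put, so it still tells where the piece came from.
- drying_rack: Shallow pale wooden rack, fixed, 330 mm long (its y axis, +y to the left as seen from the robot) and 90 mm deep (x, away from the robot); it may be turned up to 0.35 rad. Origin at the middle of its underside, on the bench. The grey felt-faced pads lie in a row on its 12 mm floor, at about y = +114, +38, -38 and -114 mm, so the pieces stand 18 mm above the bench. Rim 18 mm high along the long sides, 26 mm at the ends, measured from the bench.
- tray: Grey plastic carrying tray, fixed, 310 mm long (its y axis, +y to the left as seen from the robot) and 82 mm deep (x); it may be turned up to 0.35 rad. Origin at the middle of its underside, on the bench. Four open compartments in a row, each 70 x 70 mm inside, with middles at x = 0, y = +114, +38, -38 and -114 mm; floor 6 mm above the bench, all walls and dividers 21 mm high from the bench. Rack and tray lie side by side, either one on the left.
Not all that is in view belongs to the job. What is shaped like the part that bears pawn_mid but blue, green or purple is not meant.

How it is judged:
By the outcome, as a careful person would: the job done as asked, in the order asked, and still so for the second after the job is handed in, with the robot touching nothing.
It also fails if it takes over 112 s, if anything falls off the work surface, if the arm or the gripper's body presses on something with over 40 N, if the wrist force passes 120 N, or if a joint passes its speed limit or range.

## Working session

There is one attempt and no reset: what is moved stays moved. The work goes in short steps, Python scripts to look and compute and a tool call to move; the robot and the scene stay as the last step left them, time stands still between calls to the robot, and variables do not carry over. Pictures are saved under pics/ and viewed, at most 14 in all, crops included, and the job is handed in when it is done.

Besides the shell and the picture viewer there is one more tool, called after "Call:" as a command line: name --argument value ..., lists and objects as JSON in quotes. jog_arm: Moves the arm, as the interface text tells. Its arguments: {"type":"object","properties":{"translation":{"type":"array"},"turn":{"type":"array"},"claw":{"type":"array"},"grip_force":{"type":"number"}},"required":["translation","turn","claw"]}

```bash
ls; mkdir -p pics; python3 - <<'E'
from workcell import r
import cv2,pickle
s=r.sense();print(s)
d={}
for n in("scene","side"):
    im=r.get_image(n);d[n]=im
    cv2.imwrite(f"pics/{n}0.png",im["pixels"][:,:,::-1])
    print(n,{k:v for k,v in im.items() if k!="pixels"})
pickle.dump(d,open("im0.pkl","wb"))
E
```

```text
pics
{'clock': 0.0, 'joint_pos': array([-1.34309534e+00,  1.59071754e-01,  1.59827875e+00,  2.86550878e-05,
        1.38618907e+00, -2.10076337e-01]), 'dq': array([-0.00085012, -0.0001624 , -0.00059879, -0.00111028, -0.000914  ,
        0.00051754]), 'effort': array([-1.28158328e-03, -3.96006417e+01, -3.31428659e+01, -3.58317520e-04,
        8.38254753e-03, -7.79069182e-06]), 'position': array([ 243.61723594, -520.16114584,  230.28084825]), 'orientation': array([-3.13969440e+00, -4.33540192e-04,  4.37771626e-01]), 'force': array([-0.05304563, -1.28016263,  0.25813217]), 'torque': array([ 0.05417882, -0.03350225, -0.03734786]), 'grip_force': 0.0, 'opening': 0.9994371460944846}
scene {'vertical_fov': 53.16709589242797, 'cx': 282.6668469855728, 'cy': 207.891761061569, 'rvec': array([ 1.8883593 ,  1.63461913, -0.64560877]), 'tvec': array([ -78.2237344 , -314.07298985, 1225.37721627])}
side {'vertical_fov': 46.691176845141634, 'cx': 272.1254283693637, 'cy': 204.35329815322916, 'rvec': array([ 2.36366560e+00, -6.76859211e-02, -2.98148987e-04]), 'tvec': array([-500.35256354,   73.52880576, 1078.17579583])}
```

View pics/scene0.png

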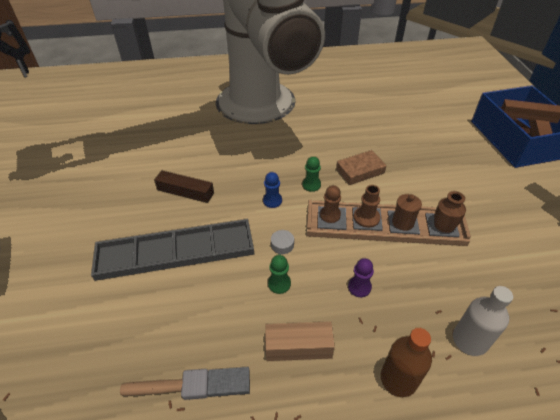

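View pics/side0.png

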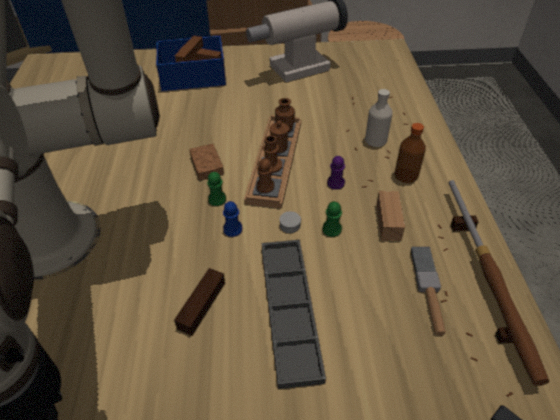

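The scene view faces the robot, so +y is to the right in the image. From the robot's left, the rack order is:
- vase (450,212)
- box (406,212)
- candlestick (370,204)
- pawn (332,203)

The tray is on the right, at (95-253, 225-272). The four pawn-shaped pieces at (272,188) blue, (313,172) green, (279,272) green and (363,276) purple are decoys standing loose on the bench. The brown pawn on the rack pad is the one meant. I'll confirm this in an enlarged crop.

```bash
python3 - <<'E'
import cv2,pickle,numpy as np
d=pickle.load(open("im0.pkl","rb"))
p=d["scene"]["pixels"][:,:,::-1]
a=p[213:283,85:265];b=p[180:250,298:478]
cv2.imwrite("pics/crop1.png",cv2.resize(np.vstack([a,b]),None,fx=4,fy=4,interpolation=cv2.INTER_CUBIC))
p=d["side"]["pixels"][:,:,::-1]
a=p[235:390,250:335];b=p[90:245,235:320]
cv2.imwrite("pics/crop2.png",cv2.resize(np.hstack([a,b]),None,fx=3.8,fy=3.8,interpolation=cv2.INTER_CUBIC))
E
```

```text
(no output)
```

View pics/crop1.png

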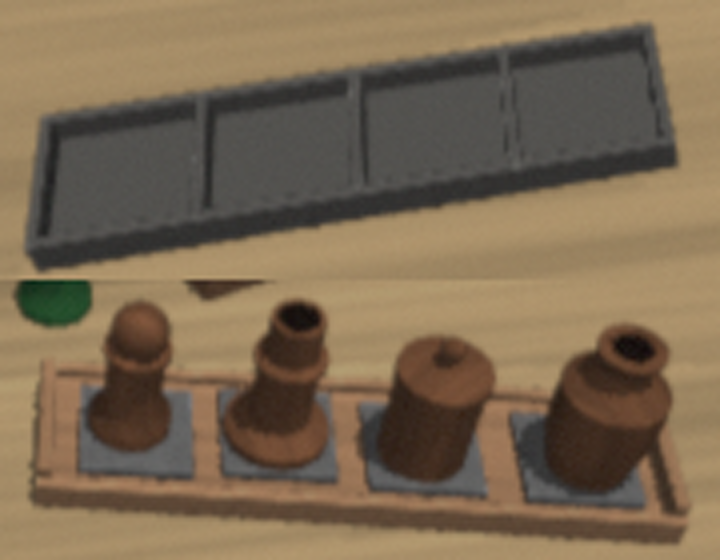

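View pics/crop2.png

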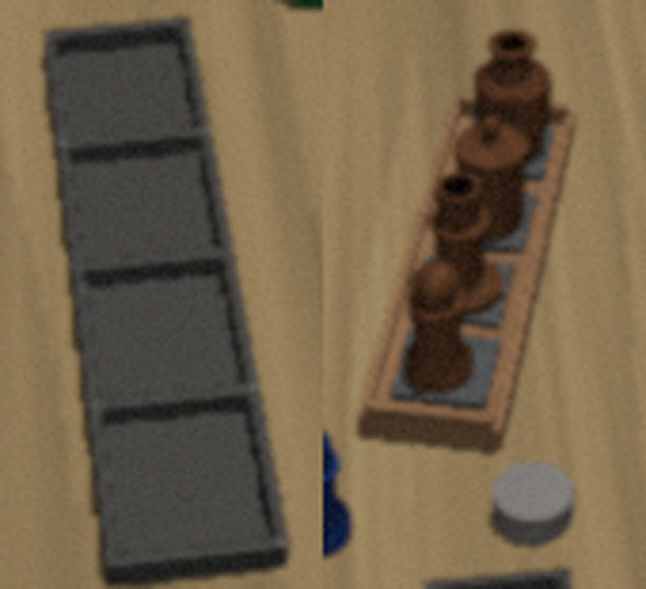

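The crop confirms the brown pawn stands on the rack pad at the robot's right end, followed by candlestick, box and vase. The tray rim corners are also clear in both crops.

```bash
cat >h.py <<'E'
import numpy as np,cv2
def cam(im):
    f=210/np.tan(np.radians(im["vertical_fov"])/2)
    K=np.array([[f,0,im["cx"]],[0,f,im["cy"]],[0,0,1]])
    R=cv2.Rodrigues(np.array(im["rvec"]))[0]
    return K,R,np.array(im["tvec"])
def ray(im,uv,z):
    K,R,t=cam(im); c=-R.T@t
    d=R.T@np.linalg.inv(K)@np.array([uv[0],uv[1],1.])
    return (c+d*(z-c[2])/d[2])[:2]
E
python3 - <<'E'
import pickle,numpy as np
from h import *
d=pickle.load(open("im0.pkl","rb"))
A,B=d["scene"],d["side"]
np.set_printoptions(precision=1,suppress=True)
ca=[ray(A,(x/4+85,y/4+213),21) for x,y in[(653,26),(42,117),(28,245),(676,148)]]
cb=[ray(B,(x/3.8+250,y/3.8+235),21) for x,y in[(48,32),(105,570-18),(285,550-12),(188,22)]]
for c in(ca,cb):
    c=np.array(c);v=(c[0]+c[3]-c[1]-c[2])/2
    print("tray",c.tolist(),c.mean(0),np.linalg.norm(v),"yaw",np.arctan2(-v[0],v[1]))
for n,z,a,b in[("vase",102,(634,70),(512,43)),("box",93.5,(452,67),(490,132)),("cand",102,(299,38),(459,187)),("pawn",87,(138,48),(437,287))]:
    print(n,ray(A,(a[0]/4+298,a[1]/4+180),z),ray(B,((b[0]-323)/3.8+235,b[1]/3.8+90),z))
r1=[ray(A,(x/4+298,y/4+180),26) for x,y in[(38,193),(684,235)]]
v=r1[1]-r1[0];print("rack near? edge",r1,np.arctan2(-v[0],v[1]))
E
```

```text
tray [[478.7440726465717, -63.1027021002299], [495.4398709766077, -370.7108445519748], [573.3523758353806, -365.1214790154861], [560.2533268160114, -58.92375891870152]] [ 526.9 -214.5] 307.26428763668525 yaw 0.048503086861120856
tray [[478.1865717874021, -66.15490614160217], [492.7960937064847, -366.12369500196417], [572.782322988973, -364.3605043468845], [556.2834926825071, -64.0607879199955]] [ 525.  -215.2] 300.53702268521727 yaw 0.051777741400054124
vase [552.1 338.6] [552.2 337.7]
box [529.8 257.1] [532.  249.8]
cand [507.5 184.9] [508.9 182.9]
pawn [488.3 109.6] [491.9 107.2]
rack near? edge [array([524.4,  54.5]), array([597.7, 368.7])] -0.2292937663956729
```

Call:
jog_arm --translation '[[77, -35, 0], [154, -70, 0], [231, -104, 0], [309, -139, 0], [386, -173, 0]]' --turn '[[0, 0, -0.15], [0, 0, -0.3], [0, 0, -0.45], [0, 0, -0.6], [0, 0, -0.75]]' --claw '[1, 1, 1, 1, 1]'

```text
clock: 0.6
position: [407.5, -329.3, 231.0]
orientation: [-3.141, -0.0, 1.194]
force: [0.3, -0.6, -0.6]
opening: 0.999
grip_force: 0.0
```

```bash
cat >>h.py <<'E'
from workcell import r
def delta(xyz,yaw,say=True):
    s=r.sense();p=s["position"];y=s["orientation"][2]
    d=np.array(xyz)-p;c,sn=np.cos(y),np.sin(y)
    t=[c*d[0]+sn*d[1],sn*d[0]-c*d[1],-d[2]]
    print("clk %.2f"%s["clock"],"pos",p.round(1),"rpy",s["orientation"].round(3),"-> t",np.round(t,1),"turnz %.3f"%(y-yaw),"open %.3f grip %.1f"%(s["opening"],s["grip_force"]),"F",s["force"].round(1))
E
python3 -c "
from h import *
delta((520,-200,231),1.62)"
```

```text
clk 0.60 pos [ 407.5 -329.3  231. ] rpy [-3.141 -0.     1.194] -> t [161.7  56.9  -0. ] turnz -0.426 open 0.999 grip 0.0 F [ 0.3 -0.6 -0.6]
```

Call:
jog_arm --translation '[[40, 14, -20], [80, 28, -40], [120, 42, -60], [160, 56, -80], [160, 56, -80]]' --turn '[[0, 0, -0.14], [0, 0, -0.28], [0, 0, -0.426], [0, 0, -0.426], [0, 0, -0.426]]' --claw '[1, 1, 1, 1, 1]'

```text
clock: 1.1
position: [521.8, -200.5, 314.4]
orientation: [3.136, 0.002, 1.62]
force: [-0.7, 0.3, 0.1]
opening: 0.998
grip_force: 0.0
```

```bash
cat >>h.py <<'E'
import pickle
from scipy.spatial.transform import Rotation as Ro
def wshot(name):
    s=r.sense();im=r.get_image("wrist")
    T=np.eye(4);T[:3,:3]=Ro.from_euler("xyz",s["orientation"]).as_matrix();T[:3,3]=s["position"]
    C=T@np.array(im["tool_from_camera"]);R=C[:3,:3].T
    im["rvec"]=cv2.Rodrigues(R)[0].ravel();im["tvec"]=-R@C[:3,3]
    print("cam at",C[:3,3].round(1),"fwd",C[:3,2].round(3),"fov",im["vertical_fov"])
    cv2.imwrite(f"pics/{name}.png",im["pixels"][:,:,::-1]);pickle.dump(im,open(name+".pkl","wb"))
    return im
E
python3 -c "
from h import *
delta((520,-200,231),1.62);wshot('w1')"
```

```text
clk 1.10 pos [ 521.8 -200.5  314.4] rpy [3.136e+00 2.000e-03 1.620e+00] -> t [ 0.6 -1.8 83.4] turnz -0.000 open 0.998 grip 0.0 F [-0.7  0.3  0.1]
cam at [ 517.1 -133.4  455.9] fwd [ 0.018 -0.268 -0.963] fov 60.732314858878425
```

View pics/w1.png

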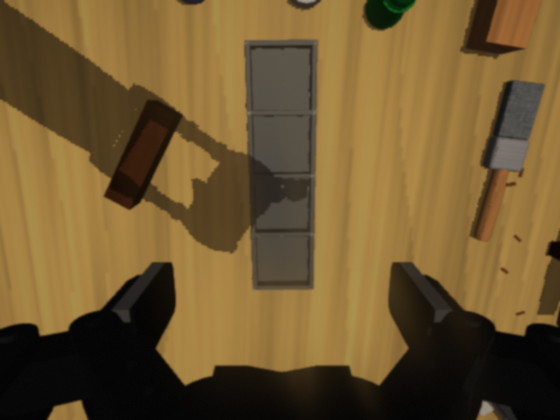

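The wrist view looks down on the whole tray. Its rim corners are at (246,40), (317,40), (314,289) and (254,289).

```bash
python3 - <<'E'
from h import *
im=pickle.load(open("w1.pkl","rb"))
c=np.array([ray(im,p,21) for p in[(246,40),(317,40),(314,289),(254,289)]])
v=(c[0]+c[1]-c[2]-c[3])/2;print(c.round(1).tolist(),c.mean(0),np.linalg.norm(v),np.linalg.norm(c[0]-c[1]),np.linalg.norm(c[2]-c[3]),"yaw",np.arctan2(-v[0],v[1]))
for p in[(282,112),(284,174),(284,233)]: print(ray(im,p,21).round(1))
delta((500,200,315),1.32)
E
```

```text
[[476.3, -63.7], [555.4, -59.8], [574.5, -367.4], [493.8, -371.1]] [ 525.01920213 -215.49751646] 308.0678637134702 79.18700294857814 80.76697854802407 yaw 0.0595336543892436
[ 520.2 -139.3]
[ 526.3 -212.7]
[ 530.1 -289.5]
clk 1.15 pos [ 520.  -202.2  312.5] rpy [3.140e+00 1.000e-03 1.618e+00] -> t [402.7  -1.1  -2.5] turnz 0.298 open 1.000 grip 0.0 F [0.6 0.1 0.1]
```

Call:
jog_arm --translation '[[50, 0, 0], [100, 0, 0], [150, 0, 0], [200, 0, 0], [250, 0, 0]]' --turn '[[0, 0, 0], [0, 0, 0], [0, 0, 0], [0, 0, 0], [0, 0, 0]]' --claw '[1, 1, 1, 1, 1]'

```text
clock: 1.65
position: [506.6, 46.7, 310.1]
orientation: [-3.14, 0.0, 1.612]
force: [0.8, -0.5, 0.4]
opening: 0.997
grip_force: 0.0
```

Call:
jog_arm --translation '[[50, 0, 0], [100, 0, 0], [100, 0, 0], [100, 0, 0], [100, 0, 0]]' --turn '[[0, 0, 0.15], [0, 0, 0.3], [0, 0, 0.3], [0, 0, 0.3], [0, 0, 0.3]]' --claw '[1, 1, 1, 1, 1]'

```text
clock: 2.15
position: [503.2, 144.7, 310.4]
orientation: [-3.14, 0.001, 1.314]
force: [-0.5, -0.6, 0.6]
opening: 0.997
grip_force: 0.0
```

```bash
python3 -c "
from h import *
delta((550,337,315),1.32);wshot('w2')"
```

```text
clk 2.15 pos [503.2 144.7 310.4] rpy [-3.140e+00  1.000e-03  1.314e+00] -> t [197.9  -3.6  -4.6] turnz -0.006 open 0.997 grip 0.0 F [-0.5 -0.6  0.6]
cam at [519.9 209.6 452. ] fwd [-0.069 -0.259 -0.963] fov 60.732314858878425
```

View pics/w2.png

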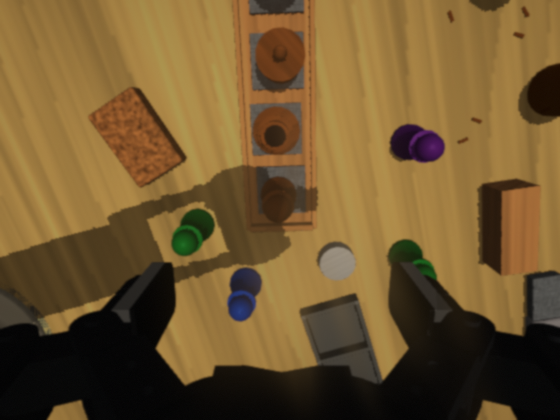

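The wrist view shows the box knob at (280,53), the candle hole at (275,134) and the pawn ball at about (279,206). The rack edges converge from x=238..313 at the top to 250..315 at the bottom. The vase is just out of view at the top.

```bash
python3 - <<'E'
from h import *
im=pickle.load(open("w2.pkl","rb"))
for n,p,z in[("box",(280,53),93.5),("cand",(275,134),102),("pawn",(279,206),87)]: print(n,ray(im,p,z).round(1))
L=[ray(im,p,18) for p in[(238,0),(249,220)]];R=[ray(im,p,18) for p in[(313,0),(315,220)]]
for a,b in(L,R): print(a.round(1),b.round(1),np.arctan2(-(a-b)[0],(a-b)[1]))
E
```

```text
box [530.3 256.7]
cand [507.  187.1]
pawn [491.2 112.8]
[502.1 329.6] [444.2  86.4] -0.2338148011263695
[580.7 308.9] [525.3  65.1] -0.22350015756499533
```

Call:
jog_arm --translation '[[45, 0, 15], [90, 0, 30], [135, -1, 50], [180, -1, 70], [199, -2, 110]]' --turn '[[0, 0, 0], [0, 0, -0.02], [0, 0, -0.02], [0, 0, -0.02], [0, 0, -0.02]]' --claw '[1, 1, 1, 1, 1]'

```text
clock: 2.7
position: [555.0, 341.0, 203.1]
orientation: [3.136, -0.004, 1.334]
force: [1.0, -0.6, 0.6]
opening: 0.999
grip_force: 0.0
```

Call:
jog_arm --translation '[[0, 0, 30], [0, 0, 50], [0, 0, 50], [0, 0, 50], [0, 0, 50]]' --turn '[[0, 0, 0], [0, 0, 0], [0, 0, 0], [0, 0, 0], [0, 0, 0]]' --claw '[1, 1, 1, 1, 1]'

```text
clock: 3.2
position: [553.7, 338.5, 153.5]
orientation: [3.139, -0.002, 1.333]
force: [0.6, -0.1, 0.3]
opening: 0.999
grip_force: 0.0
```

```bash
python3 -c "
from h import *
delta((552,338,37),1.34);wshot('w3')"
```

```text
clk 3.20 pos [553.7 338.5 153.5] rpy [ 3.139e+00 -2.000e-03  1.333e+00] -> t [ -0.8  -1.5 116.5] turnz -0.007 open 0.999 grip 0.0 F [ 0.6 -0.1  0.3]
cam at [568.4 403.4 295.3] fwd [-0.059 -0.258 -0.964] fov 60.732314858878425
```

View pics/w3.png

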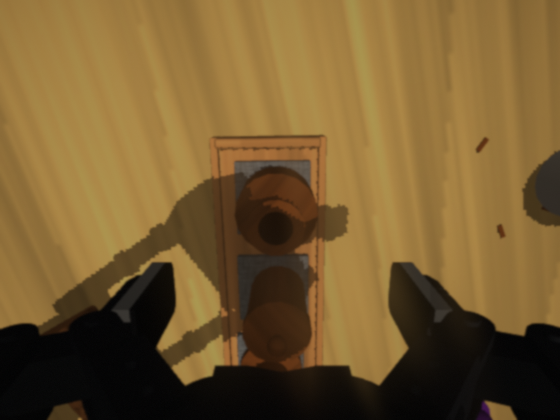

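The vase mouth is at (276,228) and the box knob at (277,345).

```bash
python3 -c "
from h import *
im=pickle.load(open('w3.pkl','rb'))
print(ray(im,(276,228),102),ray(im,(277,345),93.5))
p=ray(im,(276,228),102);delta((*p,37),1.34)"
```

```text
[550.41528411 340.13237608] [530.91251647 258.9588823 ]
clk 3.25 pos [553.6 338.7 153.7] rpy [ 3.138e+00 -2.000e-03  1.333e+00] -> t [  0.6  -3.5 116.7] turnz -0.007 open 0.998 grip 0.0 F [ 0.5 -0.8  0.4]
```

Call:
jog_arm --translation '[[0, -3, 30], [0, -3, 60], [0, -3, 90], [0, -3, 116], [0, -3, 116]]' --turn '[[0, 0, 0], [0, 0, 0], [0, 0, 0], [0, 0, 0], [0, 0, 0]]' --claw '[1, 1, 1, 1, 1]'

```text
clock: 3.75
position: [546.9, 338.5, 32.3]
orientation: [-3.137, 0.004, 1.334]
force: [-1.1, -0.3, -0.4]
opening: 1.002
grip_force: 0.0
```

Call:
jog_arm --translation '[[0, 0, 0], [0, 0, 0], [0, 0, 0], [0, 0, 0], [0, 0, 0]]' --turn '[[0, 0, 0], [0, 0, 0], [0, 0, 0], [0, 0, 0], [0, 0, 0]]' --claw '[0.75, 0.6, 0.4, 0.4, 0.4]' --grip_force 50

```text
clock: 4.25
position: [551.3, 340.4, 38.4]
orientation: [3.137, -0.003, 1.334]
force: [0.4, 0.2, 6.8]
opening: 0.615
grip_force: 53.3
```

Call:
jog_arm --translation '[[0, 0, -20], [0, 0, -60], [0, 0, -100], [0, 0, -120], [-20, 4, -120]]' --turn '[[0, 0, 0], [0, 0, 0], [0, 0, 0], [0, 0, 0], [0, 0, 0]]' --claw '[0.4, 0.4, 0.4, 0.4, 0.4]'

```text
clock: 4.75
position: [551.0, 321.8, 161.2]
orientation: [3.133, -0.006, 1.336]
force: [-0.3, -0.3, -1.1]
opening: 0.612
grip_force: 53.0
```

Call:
jog_arm --translation '[[-45, 10, 0], [-90, 19, 0], [-135, 29, 0], [-180, 38, 0], [-225, 47, 0]]' --turn '[[0, 0, 0], [0, 0, 0], [0, 0, 0], [0, 0, 0], [0, 0, 0]]' --claw '[0.4, 0.4, 0.4, 0.4, 0.4]'

```text
clock: 5.25
position: [540.9, 87.8, 155.9]
orientation: [3.141, -0.0, 1.334]
force: [0.3, -0.6, -1.4]
opening: 0.615
grip_force: 52.9
```

Call:
jog_arm --translation '[[-45, 10, 0], [-90, 19, 0], [-135, 29, 0], [-180, 38, 0], [-225, 47, 0]]' --turn '[[0, 0, -0.06], [0, 0, -0.12], [0, 0, -0.18], [0, 0, -0.24], [0, 0, -0.29]]' --claw '[0.4, 0.4, 0.4, 0.4, 0.4]'

```text
clock: 5.75
position: [533.8, -142.1, 156.0]
orientation: [3.141, 0.0, 1.626]
force: [0.4, 0.9, -2.1]
opening: 0.615
grip_force: 52.9
```

```bash
python3 -c "
from h import *
delta((531.6,-328.8,158),1.626)"
```

```text
clk 5.75 pos [ 533.8 -142.1  156. ] rpy [3.141 0.    1.626] -> t [-186.3  -12.5   -2. ] turnz 0.000 open 0.615 grip 52.9 F [ 0.4  0.9 -2.1]
```

Call:
jog_arm --translation '[[-45, -3, 0], [-90, -6, 0], [-135, -9, 0], [-175, -12, 0], [-186, -12, 0]]' --turn '[[0, 0, 0], [0, 0, 0], [0, 0, 0], [0, 0, 0], [0, 0, 0]]' --claw '[0.4, 0.4, 0.4, 0.4, 0.4]'

```text
clock: 6.25
position: [531.2, -331.0, 156.0]
orientation: [3.141, 0.002, 1.62]
force: [-0.2, 1.1, -1.7]
opening: 0.611
grip_force: 52.9
```

Call:
jog_arm --translation '[[0, 0, 30], [0, 0, 60], [0, 0, 90], [0, 0, 90], [0, 0, 90]]' --turn '[[0, 0, 0], [0, 0, 0], [0, 0, 0], [0, 0, 0], [0, 0, 0]]' --claw '[0.4, 0.4, 0.4, 0.4, 0.4]'

```text
clock: 6.75
position: [532.0, -326.0, 65.7]
orientation: [-3.141, -0.001, 1.624]
force: [-0.4, -0.1, -1.6]
opening: 0.612
grip_force: 53.1
```

```bash
python3 -c "
from h import *
delta((531.6,-328.8,26),1.626);wshot('w4');A=r.get_image('scene')
cv2.imwrite('pics/s4.png',cv2.resize(A['pixels'][170:300,60:300,::-1],None,fx=3,fy=3))"
```

```text
clk 6.75 pos [ 532.  -326.    65.7] rpy [-3.141e+00 -1.000e-03  1.624e+00] -> t [-2.7 -0.6 39.7] turnz -0.002 open 0.612 grip 53.1 F [-0.4 -0.1 -1.6]
cam at [ 527.8 -259.2  207.4] fwd [ 0.014 -0.266 -0.964] fov 60.732314858878425
```

View pics/s4.png

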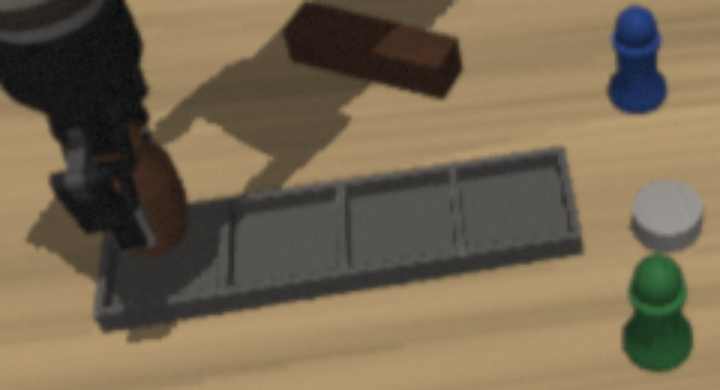

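The vase hangs upright over the rightmost compartment at crop (160,200), so I'm lowering it.

Call:
jog_arm --translation '[[-1, -1, 15], [-1, -1, 28], [-1, -1, 34], [-1, -1, 36], [-1, -1, 37]]' --turn '[[0, 0, 0], [0, 0, 0], [0, 0, 0], [0, 0, 0], [0, 0, 0]]' --claw '[0.4, 0.4, 0.4, 0.4, 0.4]'

```text
clock: 7.35
position: [530.8, -327.5, 27.8]
orientation: [-3.141, -0.001, 1.624]
force: [0.0, -0.5, -1.8]
opening: 0.615
grip_force: 53.2
```

Call:
jog_arm --translation '[[0, 0, 0], [0, 0, 1], [0, 0, 1], [0, 0, 2], [0, 0, 2]]' --turn '[[0, 0, 0], [0, 0, 0], [0, 0, 0], [0, 0, 0], [0, 0, 0]]' --claw '[0.4, 0.4, 0.4, 0.4, 0.4]'

```text
clock: 7.85
position: [531.2, -327.8, 26.5]
orientation: [3.141, 0.0, 1.624]
force: [1.2, 0.1, -1.1]
opening: 0.616
grip_force: 53.4
```

Call:
jog_arm --translation '[[0, 0, 1], [0, 0, 1], [0, 0, 2], [0, 0, 2], [0, 0, 2]]' --turn '[[0, 0, 0], [0, 0, 0], [0, 0, 0], [0, 0, 0], [0, 0, 0]]' --claw '[0.4, 0.4, 0.4, 0.4, 0.4]'

```text
clock: 8.35
position: [531.2, -328.0, 26.4]
orientation: [-3.141, 0.0, 1.624]
force: [-5.5, 3.7, 11.9]
opening: 0.618
grip_force: 54.7
```

Contact. I'll release, retreat, and fly back towards the box at (530.5, 257.5).

Call:
jog_arm --translation '[[0, 0, -1], [0, 0, -1], [0, 0, -1], [0, 0, -1], [0, 0, -1]]' --turn '[[0, 0, 0], [0, 0, 0], [0, 0, 0], [0, 0, 0], [0, 0, 0]]' --claw '[0.65, 0.75, 0.85, 1, 1]'

```text
clock: 8.85
position: [530.9, -327.6, 25.1]
orientation: [-3.141, -0.0, 1.624]
force: [0.1, 0.5, -0.0]
opening: 1.0
grip_force: 0.0
```

Call:
jog_arm --translation '[[0, 0, -25], [0, 0, -60], [0, 0, -100], [0, 0, -135], [40, 0, -135]]' --turn '[[0, 0, 0], [0, 0, 0], [0, 0, 0], [0, 0, 0], [0, 0, 0]]' --claw '[1, 1, 1, 1, 1]'

```text
clock: 9.35
position: [532.0, -293.5, 167.6]
orientation: [3.132, 0.011, 1.62]
force: [1.2, -0.3, 0.1]
opening: 1.004
grip_force: 0.0
```

```bash
python3 -c "
from h import *
delta((530.5,257.5,160),1.34);A=r.get_image('scene')
cv2.imwrite('pics/s5.png',cv2.resize(A['pixels'][170:300,60:300,::-1],None,fx=3,fy=3))"
```

```text
clk 9.35 pos [ 532.  -293.5  167.6] rpy [3.132 0.011 1.62 ] -> t [550.4  25.4   7.6] turnz 0.280 open 1.004 grip 0.0 F [ 1.2 -0.3  0.1]
```

View pics/s5.png

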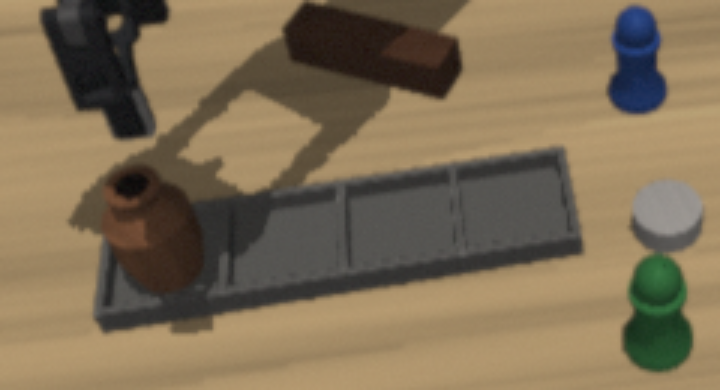

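The vase stands upright in the rightmost compartment, crop (160,240). Next is the box.

Call:
jog_arm --translation '[[50, 2, 0], [100, 4, 0], [150, 7, 0], [200, 9, 0], [250, 11, 0]]' --turn '[[0, 0, 0], [0, 0, 0], [0, 0, 0], [0, 0, 0], [0, 0, 0]]' --claw '[1, 1, 1, 1, 1]'

```text
clock: 9.9
position: [526.0, -35.7, 160.0]
orientation: [-3.141, -0.0, 1.624]
force: [-0.3, 0.2, 0.2]
opening: 0.999
grip_force: 0.0
```

Call:
jog_arm --translation '[[50, 2, 0], [100, 4, 0], [150, 7, 0], [200, 9, 0], [250, 11, 0]]' --turn '[[0, 0, 0.06], [0, 0, 0.12], [0, 0, 0.18], [0, 0, 0.24], [0, 0, 0.28]]' --claw '[1, 1, 1, 1, 1]'

```text
clock: 10.4
position: [523.7, 214.3, 160.0]
orientation: [-3.141, 0.0, 1.342]
force: [0.1, -0.1, 1.0]
opening: 1.0
grip_force: 0.0
```

```bash
python3 -c "
from h import *
delta((530.5,257.5,155),1.34)"
```

```text
clk 10.40 pos [523.7 214.3 160. ] rpy [-3.141  0.     1.342] -> t [43.6 -3.2  5. ] turnz 0.002 open 1.000 grip 0.0 F [ 0.1 -0.1  1. ]
```

Call:
jog_arm --translation '[[30, -2, 5], [44, -3, 10], [44, -3, 30], [44, -3, 60], [44, -3, 80]]' --turn '[[0, 0, 0], [0, 0, 0], [0, 0, 0], [0, 0, 0], [0, 0, 0]]' --claw '[1, 1, 1, 1, 1]'

```text
clock: 10.9
position: [530.3, 254.7, 77.8]
orientation: [-3.139, 0.002, 1.344]
force: [0.4, -0.2, -0.8]
opening: 1.001
grip_force: 0.0
```

Call:
jog_arm --translation '[[0, 0, 25], [0, 0, 44], [0, 0, 44], [0, 0, 44], [0, 0, 44]]' --turn '[[0, 0, 0], [0, 0, 0], [0, 0, 0], [0, 0, 0], [0, 0, 0]]' --claw '[1, 1, 1, 1, 1]'

```text
clock: 11.4
position: [532.5, 255.7, 37.7]
orientation: [3.14, -0.001, 1.343]
force: [0.1, 0.5, 1.1]
opening: 1.001
grip_force: 0.0
```

```bash
python3 -c "
from h import *
delta((530.5,257.5,36),1.34)"
```

```text
clk 11.40 pos [532.5 255.7  37.7] rpy [ 3.140e+00 -1.000e-03  1.343e+00] -> t [ 1.3 -2.4  1.7] turnz 0.003 open 1.001 grip 0.0 F [0.1 0.5 1.1]
```

Call:
jog_arm --translation '[[1, -2, 1], [1, -2, 1], [1, -2, 1], [1, -2, 1], [1, -2, 1]]' --turn '[[0, 0, 0], [0, 0, 0], [0, 0, 0], [0, 0, 0], [0, 0, 0]]' --claw '[0.8, 0.65, 0.55, 0.35, 0.35]'

```text
clock: 11.9
position: [530.1, 257.5, 36.1]
orientation: [3.141, -0.001, 1.344]
force: [-1.1, 0.4, 6.1]
opening: 0.552
grip_force: 50.3
```

Call:
jog_arm --translation '[[0, 0, 0], [0, 0, 0], [0, 0, -10], [0, 0, -40], [0, 0, -80]]' --turn '[[0, 0, 0], [0, 0, 0], [0, 0, 0], [0, 0, 0], [0, 0, 0]]' --claw '[0.35, 0.35, 0.35, 0.35, 0.35]'

```text
clock: 12.4
position: [527.4, 256.6, 113.9]
orientation: [-3.137, 0.003, 1.344]
force: [1.0, 0.0, -0.8]
opening: 0.551
grip_force: 51.5
```

```bash
python3 -c "
from h import *
delta((527.4,-253,158),1.626)"
```

```text
clk 12.40 pos [527.4 256.6 113.9] rpy [-3.137e+00  3.000e-03  1.344e+00] -> t [-496.5  114.7  -44.1] turnz -0.282 open 0.551 grip 51.5 F [ 1.   0.  -0.8]
```

Call:
jog_arm --translation '[[0, 0, -35], [-35, 8, -44], [-80, 18, -44], [-125, 29, -44], [-170, 39, -44]]' --turn '[[0, 0, 0], [0, 0, 0], [0, 0, 0], [0, 0, 0], [0, 0, 0]]' --claw '[0.35, 0.35, 0.35, 0.35, 0.35]'

```text
clock: 12.9
position: [528.9, 81.2, 159.6]
orientation: [3.141, 0.0, 1.344]
force: [1.5, 0.0, -1.4]
opening: 0.556
grip_force: 51.6
```

Call:
jog_arm --translation '[[-45, 10, 0], [-90, 20, 0], [-135, 31, 0], [-180, 41, 0], [-225, 52, 0]]' --turn '[[0, 0, -0.06], [0, 0, -0.12], [0, 0, -0.18], [0, 0, -0.24], [0, 0, -0.28]]' --claw '[0.35, 0.35, 0.35, 0.35, 0.35]'

```text
clock: 13.4
position: [528.8, -149.9, 159.4]
orientation: [-3.142, -0.0, 1.626]
force: [1.4, 0.1, -1.5]
opening: 0.547
grip_force: 51.6
```

```bash
python3 -c "
from h import *
delta((527.4,-253,158),1.626)"
```

```text
clk 13.40 pos [ 528.8 -149.9  159.4] rpy [-3.142 -0.     1.626] -> t [-102.8   -7.     1.4] turnz -0.000 open 0.547 grip 51.6 F [ 1.4  0.1 -1.5]
```

Call:
jog_arm --translation '[[-45, -3, 0], [-90, -6, 0], [-103, -7, 0], [-103, -7, 20], [-103, -7, 50]]' --turn '[[0, 0, 0], [0, 0, 0], [0, 0, 0], [0, 0, 0], [0, 0, 0]]' --claw '[0.35, 0.35, 0.35, 0.35, 0.35]'

```text
clock: 13.9
position: [529.2, -252.7, 110.9]
orientation: [3.138, 0.003, 1.623]
force: [0.4, -0.0, -2.0]
opening: 0.555
grip_force: 51.6
```

Call:
jog_arm --translation '[[0, 0, 25], [0, 0, 50], [0, 0, 50], [0, 0, 50], [0, 0, 50]]' --turn '[[0, 0, 0], [0, 0, 0], [0, 0, 0], [0, 0, 0], [0, 0, 0]]' --claw '[0.35, 0.35, 0.35, 0.35, 0.35]'

```text
clock: 14.4
position: [529.0, -251.9, 61.2]
orientation: [3.139, 0.002, 1.624]
force: [0.6, -0.5, -0.2]
opening: 0.544
grip_force: 51.7
```

```bash
python3 -c "
from h import *
delta((527.4,-253,24),1.626)"
```

```text
clk 14.40 pos [ 529.  -251.9   61.2] rpy [3.139e+00 2.000e-03 1.624e+00] -> t [-1.  -1.7 37.2] turnz -0.002 open 0.544 grip 51.7 F [ 0.6 -0.5 -0.2]
```

Call:
jog_arm --translation '[[-1, -2, 15], [-1, -2, 28], [-1, -2, 33], [-1, -2, 36], [-1, -2, 37]]' --turn '[[0, 0, 0], [0, 0, 0], [0, 0, 0], [0, 0, 0], [0, 0, 0]]' --claw '[0.35, 0.35, 0.35, 0.35, 0.35]'

```text
clock: 14.9
position: [525.9, -252.4, 23.9]
orientation: [-3.14, -0.001, 1.624]
force: [-5.4, 5.7, 19.8]
opening: 0.546
grip_force: 51.2
```

Call:
jog_arm --translation '[[0, 0, 0], [0, 0, 0], [0, 0, 1], [0, 0, 1], [0, 0, 1]]' --turn '[[0, 0, 0], [0, 0, 0], [0, 0, 0], [0, 0, 0], [0, 0, 0]]' --claw '[0.35, 0.35, 0.35, 0.35, 0.35]'

```text
clock: 15.4
position: [526.4, -252.8, 23.9]
orientation: [-3.141, 0.0, 1.624]
force: [-6.7, 4.9, 18.1]
opening: 0.546
grip_force: 51.1
```

Call:
jog_arm --translation '[[0, 0, -2], [0, 0, -2], [0, 0, -2], [0, 0, -2], [0, 0, -2]]' --turn '[[0, 0, 0], [0, 0, 0], [0, 0, 0], [0, 0, 0], [0, 0, 0]]' --claw '[0.6, 0.75, 0.85, 1, 1]'

```text
clock: 15.9
position: [525.7, -252.4, 22.9]
orientation: [-3.141, -0.0, 1.624]
force: [-0.1, -0.9, 0.6]
opening: 1.003
grip_force: 0.0
```

Call:
jog_arm --translation '[[0, 0, -25], [0, 0, -60], [0, 0, -100], [0, 0, -135], [40, 0, -135]]' --turn '[[0, 0, 0], [0, 0, 0], [0, 0, 0], [0, 0, 0], [0, 0, 0]]' --claw '[1, 1, 1, 1, 1]'

```text
clock: 16.4
position: [527.4, -217.8, 165.1]
orientation: [3.131, 0.009, 1.619]
force: [0.6, 0.8, 0.5]
opening: 0.997
grip_force: 0.0
```

```bash
python3 -c "
from h import *
delta((507.3,186.5,155),1.34)"
```

```text
clk 16.40 pos [ 527.4 -217.8  165.1] rpy [3.131 0.009 1.619] -> t [ 4.048e+02 -4.000e-01  1.010e+01] turnz 0.279 open 0.997 grip 0.0 F [0.6 0.8 0.5]
```

Call:
jog_arm --translation '[[50, 0, 0], [100, 0, 0], [150, 0, 0], [200, 0, 0], [245, 0, 0]]' --turn '[[0, 0, 0], [0, 0, 0], [0, 0, 0], [0, 0, 0], [0, 0, 0]]' --claw '[1, 1, 1, 1, 1]'

```text
clock: 16.9
position: [510.2, 34.3, 158.3]
orientation: [3.141, -0.0, 1.624]
force: [1.0, 0.8, 0.0]
opening: 0.999
grip_force: 0.0
```

Call:
jog_arm --translation '[[40, 0, 0], [80, 0, 0], [110, 0, 0], [110, 0, 0], [110, 0, 0]]' --turn '[[0, 0, 0.1], [0, 0, 0.2], [0, 0, 0.28], [0, 0, 0.28], [0, 0, 0.28]]' --claw '[1, 1, 1, 1, 1]'

```text
clock: 17.4
position: [504.8, 142.2, 158.1]
orientation: [-3.141, 0.001, 1.346]
force: [-0.3, -0.1, 0.7]
opening: 0.999
grip_force: 0.0
```

```bash
python3 -c "
from h import *
delta((507.3,186.5,155),1.34);im=wshot('w6');A=r.get_image('scene')
a=A['pixels'][170:275,60:300,::-1]
cv2.imwrite('pics/c6.png',np.vstack([im['pixels'][100:350,130:430,::-1],cv2.resize(a,(300,131))]).repeat(1,0))"
```

```text
clk 17.40 pos [504.8 142.2 158.1] rpy [-3.141e+00  1.000e-03  1.346e+00] -> t [43.8 -7.4  3.1] turnz 0.006 open 0.999 grip 0.0 F [-0.3 -0.1  0.7]
cam at [519.2 207.6 299.8] fwd [-0.059 -0.261 -0.964] fov 60.732314858878425
```

View pics/c6.png

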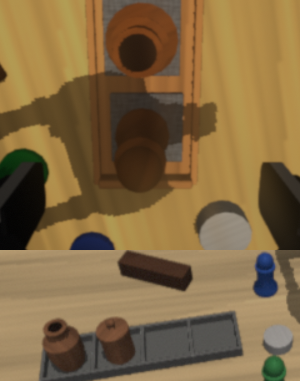

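The vase and box stand upright in the tray. In the full wrist image the candle hole is at (268,153) and the pawn ball at about (270,270).

```bash
python3 -c "
from h import *
im=pickle.load(open('w6.pkl','rb'))
print(ray(im,(268,153),102),ray(im,(270,270),87))"
```

```text
[506.51449239 185.56685668] [489.23996851 110.15071934]
```

Call:
jog_arm --translation '[[30, -5, 5], [43, -8, 10], [43, -8, 30], [43, -8, 60], [43, -8, 80]]' --turn '[[0, 0, 0], [0, 0, 0], [0, 0, 0], [0, 0, 0], [0, 0, 0]]' --claw '[1, 1, 1, 1, 1]'

```text
clock: 18.0
position: [506.0, 184.8, 76.2]
orientation: [-3.14, 0.001, 1.344]
force: [0.0, -0.1, -0.4]
opening: 1.0
grip_force: 0.0
```

Call:
jog_arm --translation '[[0, 0, 20], [0, 0, 38], [0, 0, 38], [0, 0, 38], [0, 0, 38]]' --turn '[[0, 0, 0], [0, 0, 0], [0, 0, 0], [0, 0, 0], [0, 0, 0]]' --claw '[1, 1, 1, 1, 1]'

```text
clock: 18.5
position: [507.9, 185.5, 41.5]
orientation: [3.14, -0.001, 1.344]
force: [-0.3, 0.7, -0.0]
opening: 0.998
grip_force: 0.0
```

```bash
python3 -c "
from h import *
delta((507,186,40),1.34)"
```

```text
clk 18.50 pos [507.9 185.5  41.5] rpy [ 3.140e+00 -1.000e-03  1.344e+00] -> t [ 0.3 -1.   1.5] turnz 0.004 open 0.998 grip 0.0 F [-0.3  0.7 -0. ]
```

Call:
jog_arm --translation '[[0, -1, 0], [0, -1, 0], [0, -1, 0], [0, -1, 0], [0, -1, 0]]' --turn '[[0, 0, 0], [0, 0, 0], [0, 0, 0], [0, 0, 0], [0, 0, 0]]' --claw '[0.75, 0.55, 0.45, 0.2, 0.2]'

```text
clock: 19.0
position: [506.3, 186.0, 40.8]
orientation: [3.141, -0.0, 1.344]
force: [0.3, -0.2, 3.8]
opening: 0.409
grip_force: 49.4
```

Call:
jog_arm --translation '[[0, 0, 0], [0, 0, 0], [0, 0, -10], [0, 0, -40], [0, 0, -80]]' --turn '[[0, 0, 0], [0, 0, 0], [0, 0, 0], [0, 0, 0], [0, 0, 0]]' --claw '[0.2, 0.2, 0.2, 0.2, 0.2]'

```text
clock: 19.5
position: [503.5, 185.6, 119.0]
orientation: [-3.136, 0.002, 1.344]
force: [0.3, -0.3, -1.6]
opening: 0.41
grip_force: 50.0
```

```bash
python3 -c "
from h import *
delta((523.2,-177,160),1.626)"
```

```text
clk 19.50 pos [503.5 185.6 119. ] rpy [-3.136e+00  2.000e-03  1.344e+00] -> t [-348.8  100.8  -41. ] turnz -0.282 open 0.410 grip 50.0 F [ 0.3 -0.3 -1.6]
```

Call:
jog_arm --translation '[[0, 0, -35], [-35, 10, -42], [-80, 23, -42], [-125, 36, -42], [-170, 49, -42]]' --turn '[[0, 0, 0], [0, 0, 0], [0, 0, 0], [0, 0, 0], [0, 0, 0]]' --claw '[0.2, 0.2, 0.2, 0.2, 0.2]'

```text
clock: 20.0
position: [514.9, 7.8, 162.5]
orientation: [-3.142, -0.0, 1.344]
force: [0.7, 0.6, -0.4]
opening: 0.411
grip_force: 50.0
```

Call:
jog_arm --translation '[[-45, 13, 0], [-90, 26, 0], [-135, 39, 0], [-172, 50, 0], [-178, 51, 0]]' --turn '[[0, 0, -0.07], [0, 0, -0.14], [0, 0, -0.21], [0, 0, -0.28], [0, 0, -0.28]]' --claw '[0.2, 0.2, 0.2, 0.2, 0.2]'

```text
clock: 20.5
position: [524.7, -179.7, 162.5]
orientation: [3.141, 0.001, 1.621]
force: [-0.0, -0.2, -1.0]
opening: 0.419
grip_force: 50.0
```

Call:
jog_arm --translation '[[0, 0, 30], [0, 0, 70], [0, 0, 90], [0, 0, 90], [0, 0, 90]]' --turn '[[0, 0, 0], [0, 0, 0], [0, 0, 0], [0, 0, 0], [0, 0, 0]]' --claw '[0.2, 0.2, 0.2, 0.2, 0.2]'

```text
clock: 21.0
position: [525.1, -175.1, 72.7]
orientation: [-3.141, -0.0, 1.624]
force: [0.3, -0.7, -1.2]
opening: 0.417
grip_force: 50.1
```

```bash
python3 -c "
from h import *
delta((523.2,-177,29),1.626)"
```

```text
clk 21.00 pos [ 525.1 -175.1   72.7] rpy [-3.141 -0.     1.624] -> t [-1.8 -2.  43.7] turnz -0.002 open 0.417 grip 50.1 F [ 0.3 -0.7 -1.2]
```

Call:
jog_arm --translation '[[-2, -2, 18], [-2, -2, 33], [-2, -2, 39], [-2, -2, 42], [-2, -2, 43]]' --turn '[[0, 0, 0], [0, 0, 0], [0, 0, 0], [0, 0, 0], [0, 0, 0]]' --claw '[0.2, 0.2, 0.2, 0.2, 0.2]'

```text
clock: 21.5
position: [523.4, -177.8, 29.5]
orientation: [3.141, 0.0, 1.624]
force: [-0.2, 0.1, -0.2]
opening: 0.411
grip_force: 50.1
```

Call:
jog_arm --translation '[[0, 0, 0], [0, 0, 0], [0, 0, 1], [0, 0, 1], [0, 0, 1]]' --turn '[[0, 0, 0], [0, 0, 0], [0, 0, 0], [0, 0, 0], [0, 0, 0]]' --claw '[0.2, 0.2, 0.2, 0.2, 0.2]'

```text
clock: 22.0
position: [523.7, -178.1, 28.9]
orientation: [3.14, 0.001, 1.624]
force: [0.1, -0.3, 1.9]
opening: 0.416
grip_force: 50.2
```

Call:
jog_arm --translation '[[0, 0, 1], [0, 0, 0], [0, 0, 0], [0, 0, 0], [0, 0, 0]]' --turn '[[0, 0, 0], [0, 0, 0], [0, 0, 0], [0, 0, 0], [0, 0, 0]]' --claw '[0.2, 0.5, 0.75, 1, 1]'

```text
clock: 22.5
position: [522.8, -177.6, 28.0]
orientation: [-3.141, -0.0, 1.624]
force: [0.3, -0.3, 0.4]
opening: 0.978
grip_force: 0.0
```

Call:
jog_arm --translation '[[0, 0, -25], [0, 0, -60], [0, 0, -100], [0, 0, -130], [40, 0, -130]]' --turn '[[0, 0, 0], [0, 0, 0], [0, 0, 0], [0, 0, 0], [0, 0, 0]]' --claw '[1, 1, 1, 1, 1]'

```text
clock: 23.0
position: [524.6, -142.3, 164.2]
orientation: [3.132, 0.007, 1.619]
force: [0.7, 0.9, 0.2]
opening: 1.002
grip_force: 0.0
```

```bash
python3 -c "
from h import *
delta((490,110.5,155),1.34)"
```

```text
clk 23.00 pos [ 524.6 -142.3  164.2] rpy [3.132 0.007 1.619] -> t [254.2 -22.3   9.2] turnz 0.279 open 1.002 grip 0.0 F [0.7 0.9 0.2]
```

Call:
jog_arm --translation '[[45, -4, 0], [95, -8, 0], [145, -13, 0], [195, -17, 0], [240, -21, 0]]' --turn '[[0, 0, 0.06], [0, 0, 0.12], [0, 0, 0.18], [0, 0, 0.24], [0, 0, 0.28]]' --claw '[1, 1, 1, 1, 1]'

```text
clock: 23.5
position: [486.5, 102.8, 158.3]
orientation: [3.142, -0.0, 1.342]
force: [1.2, 1.3, -0.8]
opening: 0.999
grip_force: 0.0
```

```bash
python3 -c "
from h import *
delta((490,110.5,155),1.34);A=r.get_image('scene')
cv2.imwrite('pics/s7.png',cv2.resize(A['pixels'][150:300,60:480,::-1],None,fx=1.8,fy=1.8))"
```

```text
clk 23.50 pos [486.5 102.8 158.3] rpy [ 3.142 -0.     1.342] -> t [8.3 1.7 3.3] turnz 0.002 open 0.999 grip 0.0 F [ 1.2  1.3 -0.8]
```

View pics/s7.png

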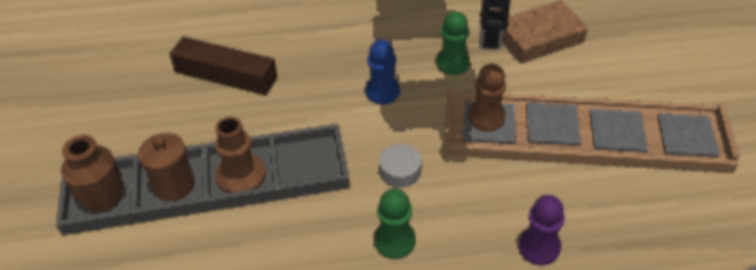

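Three pieces stand upright in the tray: the vase, box and candlestick. The brown pawn is on its pad at crop (488,98), and a green decoy stands near it at (453,42). I'll check the decoy's clearance to the open finger.

```bash
python3 -c "
from h import *
im=pickle.load(open('w2.pkl','rb'))
print('green',ray(im,(187,240),69),'blue',ray(im,(240,302),69))
A=pickle.load(open('im0.pkl','rb'))['scene']
print(ray(A,(313,164),69),ray(A,(312,184),5))
delta((490,110.5,155),1.34)"
```

```text
green [378.14457614  95.84095385] blue [414.02432122   4.60045841]
[378.6835944  92.1113179] [375.79453263  93.70635411]
clk 23.55 pos [484.8 108.7 158. ] rpy [-3.139 -0.004  1.345] -> t [2.9 4.6 3. ] turnz 0.005 open 0.999 grip 0.0 F [-2.3  5.8  0.6]
```

Call:
jog_arm --translation '[[6, 3, 0], [6, 3, 10], [6, 3, 30], [6, 3, 55], [6, 3, 55]]' --turn '[[0, 0, 0], [0, 0, 0], [0, 0, 0], [0, 0, 0], [0, 0, 0]]' --claw '[1, 1, 1, 1, 1]'

```text
clock: 24.05
position: [488.7, 104.3, 99.2]
orientation: [-3.134, 0.002, 1.342]
force: [-1.3, -0.8, -0.0]
opening: 1.0
grip_force: 0.0
```

```bash
python3 -c "
from h import *
delta((490,110.5,41),1.34)"
```

```text
clk 24.05 pos [488.7 104.3  99.2] rpy [-3.134e+00  2.000e-03  1.342e+00] -> t [ 6.3 -0.2 58.2] turnz 0.002 open 1.000 grip 0.0 F [-1.3 -0.8 -0. ]
```

Call:
jog_arm --translation '[[2, 0, 15], [2, 0, 20], [2, 0, 20], [2, 0, 20], [2, 0, 20]]' --turn '[[0, 0, 0], [0, 0, 0], [0, 0, 0], [0, 0, 0], [0, 0, 0]]' --claw '[1, 1, 1, 1, 1]'

```text
clock: 24.55
position: [492.7, 107.6, 84.2]
orientation: [3.14, -0.0, 1.344]
force: [0.5, 0.1, 0.7]
opening: 1.001
grip_force: 0.0
```

```bash
python3 -c "
from h import *
delta((490,110.5,41),1.34)"
```

```text
clk 24.55 pos [492.7 107.6  84.2] rpy [ 3.14  -0.     1.344] -> t [ 2.2 -3.3 43.2] turnz 0.004 open 1.001 grip 0.0 F [0.5 0.1 0.7]
```

Call:
jog_arm --translation '[[2, -3, 20], [2, -3, 40], [2, -3, 43], [2, -3, 43], [2, -3, 43]]' --turn '[[0, 0, 0], [0, 0, 0], [0, 0, 0], [0, 0, 0], [0, 0, 0]]' --claw '[1, 1, 1, 1, 1]'

```text
clock: 25.05
position: [490.5, 110.4, 41.5]
orientation: [3.14, -0.0, 1.344]
force: [-0.6, 0.1, 0.4]
opening: 0.995
grip_force: 0.0
```

Call:
jog_arm --translation '[[0, 0, 0], [0, 0, 0], [0, 0, 0], [0, 0, 0], [0, 0, 0]]' --turn '[[0, 0, 0], [0, 0, 0], [0, 0, 0], [0, 0, 0], [0, 0, 0]]' --claw '[0.75, 0.55, 0.42, 0.2, 0.2]'

```text
clock: 25.55
position: [489.9, 110.5, 40.9]
orientation: [3.141, -0.0, 1.344]
force: [-1.2, 0.6, 5.4]
opening: 0.389
grip_force: 49.1
```

Call:
jog_arm --translation '[[0, 0, 0], [0, 0, 0], [0, 0, -10], [0, 0, -40], [0, 0, -80]]' --turn '[[0, 0, 0], [0, 0, 0], [0, 0, 0], [0, 0, 0], [0, 0, 0]]' --claw '[0.2, 0.2, 0.2, 0.2, 0.2]'

```text
clock: 26.05
position: [487.4, 110.4, 119.4]
orientation: [-3.136, 0.001, 1.344]
force: [0.3, -0.2, -1.0]
opening: 0.392
grip_force: 49.7
```

```bash
python3 -c "
from h import *
delta((519,-101.2,160),1.626)"
```

```text
clk 26.05 pos [487.4 110.4 119.4] rpy [-3.136e+00  1.000e-03  1.344e+00] -> t [-199.1   78.4  -40.6] turnz -0.282 open 0.392 grip 49.7 F [ 0.3 -0.2 -1. ]
```

Call:
jog_arm --translation '[[0, 0, -35], [-35, 14, -42], [-80, 31, -42], [-125, 49, -42], [-165, 65, -42]]' --turn '[[0, 0, 0], [0, 0, -0.07], [0, 0, -0.14], [0, 0, -0.21], [0, 0, -0.28]]' --claw '[0.2, 0.2, 0.2, 0.2, 0.2]'

```text
clock: 26.55
position: [515.7, -66.9, 162.9]
orientation: [3.141, 0.0, 1.627]
force: [0.3, 0.1, -0.9]
opening: 0.395
grip_force: 49.7
```

```bash
python3 -c "
from h import *
delta((519,-101.2,75),1.626)"
```

```text
clk 26.55 pos [515.7 -66.9 162.9] rpy [3.141 0.    1.627] -> t [-34.4   1.3  87.9] turnz 0.001 open 0.395 grip 49.7 F [ 0.3  0.1 -0.9]
```

Call:
jog_arm --translation '[[-34, 1, 10], [-34, 1, 45], [-34, 1, 80], [-34, 1, 88], [-34, 1, 88]]' --turn '[[0, 0, 0], [0, 0, 0], [0, 0, 0], [0, 0, 0], [0, 0, 0]]' --claw '[0.2, 0.2, 0.2, 0.2, 0.2]'

```text
clock: 27.05
position: [517.3, -98.2, 73.3]
orientation: [-3.139, -0.002, 1.624]
force: [-0.5, -0.9, -0.2]
opening: 0.391
grip_force: 49.8
```

```bash
python3 -c "
from h import *
delta((519,-101.2,29),1.626)"
```

```text
clk 27.05 pos [517.3 -98.2  73.3] rpy [-3.139e+00 -2.000e-03  1.624e+00] -> t [-3.1  1.5 44.3] turnz -0.002 open 0.391 grip 49.8 F [-0.5 -0.9 -0.2]
```

Call:
jog_arm --translation '[[-2, 1, 18], [-2, 1, 33], [-2, 1, 39], [-2, 1, 42], [-2, 1, 43]]' --turn '[[0, 0, 0], [0, 0, 0], [0, 0, 0], [0, 0, 0], [0, 0, 0]]' --claw '[0.2, 0.2, 0.2, 0.2, 0.2]'

```text
clock: 27.55
position: [519.9, -100.7, 31.6]
orientation: [3.141, 0.0, 1.624]
force: [-0.4, -1.2, -0.4]
opening: 0.393
grip_force: 49.8
```

Call:
jog_arm --translation '[[0, 0, 0], [0, 0, 0], [0, 0, 1], [0, 0, 1], [0, 0, 1]]' --turn '[[0, 0, 0], [0, 0, 0], [0, 0, 0], [0, 0, 0], [0, 0, 0]]' --claw '[0.2, 0.2, 0.2, 0.2, 0.2]'

```text
clock: 28.05
position: [519.7, -100.8, 30.4]
orientation: [3.142, 0.0, 1.624]
force: [0.2, 0.4, 0.1]
opening: 0.389
grip_force: 49.8
```

Call:
jog_arm --translation '[[0, 0, 0.5], [0, 0, 1], [0, 0, 1], [0, 0, 1.5], [0, 0, 1.5]]' --turn '[[0, 0, 0], [0, 0, 0], [0, 0, 0], [0, 0, 0], [0, 0, 0]]' --claw '[0.2, 0.2, 0.2, 0.2, 0.2]'

```text
clock: 28.55
position: [519.7, -100.9, 29.0]
orientation: [-3.142, 0.0, 1.624]
force: [-1.7, -0.1, 1.8]
opening: 0.389
grip_force: 49.9
```

Contact at the expected height. I'll press 0.5 mm more, release and retreat.

Call:
jog_arm --translation '[[0, 0, 1], [0, 0, 0], [0, 0, 0], [0, 0, 0], [0, 0, 0]]' --turn '[[0, 0, 0], [0, 0, 0], [0, 0, 0], [0, 0, 0], [0, 0, 0]]' --claw '[0.2, 0.5, 0.75, 1, 1]'

```text
clock: 29.05
position: [519.6, -100.7, 28.6]
orientation: [-3.141, -0.0, 1.624]
force: [-0.3, 0.4, 0.0]
opening: 0.976
grip_force: 0.0
```

Call:
jog_arm --translation '[[0, 0, -25], [0, 0, -60], [0, 0, -100], [0, 0, -140], [0, 0, -180]]' --turn '[[0, 0, 0], [0, 0, 0], [0, 0, 0], [0, 0, 0], [0, 0, 0]]' --claw '[1, 1, 1, 1, 1]'

```text
clock: 29.55
position: [519.4, -100.6, 210.3]
orientation: [-3.142, -0.0, 1.624]
force: [0.5, -1.0, -0.2]
opening: 0.995
grip_force: 0.0
```

Call:
jog_arm --translation '[[30, 0, 0], [70, 0, 0], [100, 0, 0], [100, 0, 0], [100, 0, 0]]' --turn '[[0, 0, 0], [0, 0, 0], [0, 0, 0], [0, 0, 0], [0, 0, 0]]' --claw '[1, 1, 1, 1, 1]'

```text
clock: 30.05
position: [514.3, -0.7, 208.7]
orientation: [-3.141, 0.0, 1.625]
force: [0.4, -0.4, -1.3]
opening: 1.0
grip_force: 0.0
```

```bash
python3 -c "
from h import *
delta((520,0,200),1.626);A=r.get_image('scene')
cv2.imwrite('pics/s8.png',cv2.resize(A['pixels'][150:300,60:480,::-1],None,fx=1.8,fy=1.8))"
```

```text
clk 30.05 pos [514.3  -0.7 208.7] rpy [-3.141  0.     1.625] -> t [0.4 5.7 8.7] turnz -0.001 open 1.000 grip 0.0 F [ 0.4 -0.4 -1.3]
```

View pics/s8.png

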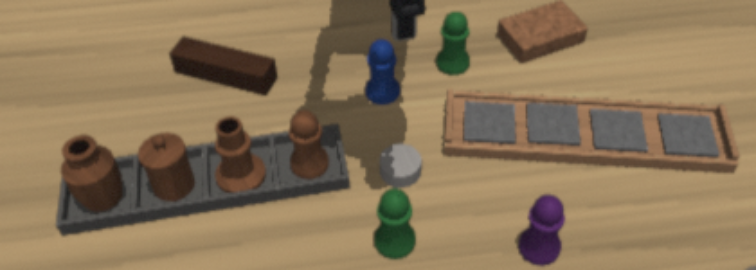

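All four pieces stand upright in the tray in reverse order: vase (92,180), box (165,170), candlestick (238,158) and pawn (308,145). The rack is empty, the gripper is clear, and I'm handing the job in.

```bash
python3 -c "
from workcell import r
print(r.finish_job())"
```

```text
the job is handed in; nothing more can be done
None
```

The job is handed in at about 30 s on the robot clock (limit 112 s): all four pieces stand upright in the tray in reverse order, from the robot's left pawn, candlestick, box, vase, and nothing was tipped over.

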